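# Set the angle of the culture-tube rack and load the last tube

### The job

Set the adjustable tube rack to its 30-degree hole (the third of its four, counted from upright): pull the spring plunger's knob out, swing the rack over to the left as the robot sees it, and let go so that the pin drops fully home in that hole. Then take the shorter of the two stoppered tubes out of the wooden rack and lower it into the tilted rack's one free bore, keeping hold of it until its foot is down on the bottom plate. Leave the other tube and everything else on the bench as it stands.

Things in the scene. Friction and masses are not known exactly. Their poses are not given: they have to be found in the camera images.
- tilt_rack: Fixed base (150 x 256 mm plate) of an adjustable-angle tube rack. Origin: centre of its underside; z up, y along the row of bores and roughly away from the robot, -x roughly to the robot's left. The cradle's pivot axis runs along y, 72 mm above the origin. At y = 105 mm stands a fixed steel sector; its rim (130 mm from the pivot) has four 10.5 mm holes at 0, 15, 30, 45 degrees from upright to -x.
- cradle (a joint): Tilt of the cradle in rad: 0 upright (start, pin in the 0-degree hole), growing as its top leans to the base's -x (robot's left); 0.524 at the 30-degree hole; ends at -0.06 and 0.86. Nearly balanced pivot with 0.25 Nm friction: it stays where it is left. It cannot leave or pass a hole unless the pin is drawn.
- plunger (a joint): Draw of the spring plunger in m, straight out along the radius from the pivot: 0 pin home in a hole, 0.010 when the round nose of the 8 mm pin rests on the rim between holes, 0.016 at its stop; clear to swing above about 0.011. Spring about 4.5 N home, 10 N at 0.012.
- plunger_knob (a point): Centre of the black pull knob (24 mm diameter, 28 mm tall) on the cradle's index arm at the row's far, +y end (local y = 105 mm); rides with cradle and plunger, 177 mm from the pivot axis when home. Its z axis points outward along the plunger (the pull), its y along the pivot. Pin home, an 18 mm wide collar begins 15 mm below this centre and the 26 x 34 mm head block 25 mm below; else free.
- free_bore_mouth (a point): Centre of the mouth of the free bore (24 mm diameter) in the cradle's white top plate, 62 mm from the pivot, local y = -21 mm; third of four bores, 42 mm apart, from the knob's end; the others hold tubes up to 154 mm long, so close the fingers across the row there. z points out along the bore and leans with the cradle. The plate is 44 mm wide across the row.
- free_bore_seat (a point): Point on the axis of the free bore on the cradle's bottom plate, 102 mm below the mouth, where a tube's foot rests. z points up the bore.
- wood_rack: Fixed wooden ten-hole tube rack, 64 x 108 x 78 mm, two rows of five holes along its y, holding two stoppered tubes. Origin: centre of its underside; y along the rows.
- tube_task: The shorter tube: stoppered glass test tube 164 mm long with a bushy cotton plug, upright in the wooden rack, foot 12 mm above the bench. Origin: at its foot, z up along the tube; the tube's axis lies 1 mm to its -x. Glass 17 mm diameter up to 125 mm; plug about 19 mm diameter from 109 mm to 164 mm, firm, gripped from above. Mass about 25 g.
- tube_long: The longer tube, 185 mm, slender plug, in another hole of the same row, 57 mm away. Same origin and axes as the other. Stays where it is.
- dropper_a: Dropper bottle, 32 mm wide, 90 mm tall, black teat, on the bench. Origin at the centre of its foot. Leave alone.
- dropper_b: Dropper bottle, 32 mm wide, 90 mm tall, on the bench. Origin at the centre of its foot. Leave alone.
- pen: Marker pen, 102 mm, lying on the bench. Leave alone.
- tweezers: Forceps, 134 mm, lying on the bench. Leave alone.
There are look-alikes about, which are no part of the job. What is shaped like the tube_task but black or blue is not meant.

How it is judged:
By the outcome, as a careful person would: the job done as asked, in the order asked, and still so for the second after the job is handed in, with the robot touching nothing.
It also fails if it takes over 61 s, if anything falls off the work surface, if the arm or the gripper's body presses on something with over 40 N, if the wrist force passes 120 N, or if a joint passes its speed limit or range.

### The arm

A 6-joint arm with a two-finger parallel gripper is mounted at the origin on a cart in front of the work surface, level with it; the furniture and walls round the work are solid. World frame = base frame: x ahead of the robot, y to its left, z up, the work surface at z = 0. Lengths are in m, angles in rad, forces in N, time in s.
With the tool pointing down it reaches from about 0.35 to 0.775 m from the base axis. Payload 5.5 kg.
Tool frame: the origin (TCP) lies midway between the tips of the shut fingers; the grasp point (between the pads) lies 19 mm behind it (arm.tcp_to_grasp is the z of the grasp point in the tool frame, in m); z points along the fingers, y is the line along which they close (so a half turn about z gives the same grasp; the last joint's range is limited). The gripper opens to 85 mm and grips with 20 to 120 N. Pads are 22 mm wide; open, the fingers measure 114 mm over their backs; the gripper's body (76 mm by 85 mm) begins 54 mm behind the grasp point. The pads swing forward as they close: fully open they stand 13 mm farther back than shut.
Start: joints at [1.139, 0.313, 0.046, 1.304, 0, 1.431], TCP at [0.165, 0.551, 0.209] pointing down, gripper open.
Joint ranges: [-2.76, 2.76], [-0.86, 1.69], [-1.03, 1.26], [-2.2, 2.34], [-1.47, 1.5], [-3.14, 3.14]. Speed limits (rad/s): [2.57, 2.57, 3.14, 3.14, 3.14, 3.14].

### API

Orientations are given as a unit quaternion [x, y, z, w].
In Python, from bench import arm gives the robot as it stands. The module is installed in compiled form; this text tells all that it offers.
- The arm moves only by the shell command python3 -m creep 'ROWS' [FORCE]. ROWS is text: rows parted by semicolons, each of 7 numbers parted by spaces: the shift along the tool's x, y, z in cm, then the turn, a rotation vector about the tool's x, y, z in degrees, then the opening in per cent of the stroke, from 0 (shut) to 100 (fully open). A call has 1 to 12 rows; each row is the pose to reach, as a shift and turn from the pose commanded when the call began, along the tool's axes at that moment; what a row does not reach only later rows make up. A row lasts 1/8 s, in which the tool goes at most 62.5 mm and 10.7 degrees, less where a joint would pass 70% of its speed; a pose out of reach is approached as far as the arm can. A call with a gripper value outside its range is refused whole. The fingers move at their own pace and stop on an object; FORCE is the grip in N (left out, the last holds). Time passes only in rows, so rows that repeat a pose let the fingers close. It gives the time, the measured TCP pose, the force, the opening and the grip force at its end, in the units of the state.
- arm.read_state(): the state, without advancing time (a new reading comes with each control period).
- arm.camera(name): name is "scene" or "side" or "wrist"; returns a dict with "frame" (384x512x3 uint8, red, green, blue), "mtx" (3x3 intrinsics, pixels), "pose" (4x4, takes a point from camera to world coordinates). Camera axes: x right, y up, looking along -z (the intrinsics and any distortion apply to the point x, -y, -z); pixel columns grow to the right and rows downward; lengths in m; the calibration is good to about 2 mm. The wrist camera is an equidistant fisheye: a pixel r from the principal point sees the ray r / f radians off the axis. A picture is of the moment at which its call begins. There is no depth.
- arm.hand_in(): hands the job in; it is judged then, once.
Trained networks look in the newest picture that a camera, given by its name, has taken for a name from the list of things; names that differ only in an ending like _2 or _b are one class to them, and where a whole thing is asked for, a point or a joint stands for the part that bears it (a point fixed in the world has none). Each returns a list of dicts, best first, with "confidence" (0 to 1); they miss things now and then, are a little off and sometimes report something else, mostly with a low value. They report only what shows in the picture. A call takes as long as a camera call. They do not tell look-alikes from the thing itself.
- arm.search_frame(camera, label): "bbox" ([left, top, right, bottom] in pixels, round what is visible of it).
- arm.trace(camera, label): "region" (384x512 bool, what is visible of it) and "bbox" ([left, top, right, bottom] in pixels, round what is visible of it).
The state is a dict: "clock": time; "q": joint angles; "joint_velocities": joint speeds; "joint_torque": joint torques, N m; "position": TCP position; "orientation": TCP orientation; "wrist_force": force on the tool from outside, world axes, zero at the start; "torque": the same for the moment, N m; "opening": finger opening in m; "gripper_force": force on a finger pad.
Only numpy, scipy, OpenCV 4.12 (cv2) and the standard library are available. Lean on these libraries where they do the work, as an engineer would, in place of code of your own. Each camera call takes 0.05 s, during which the arm holds its last target. There are 200 camera calls.

## Working session

There is one attempt and no reset: what is moved stays moved. The work goes in short steps, Python scripts to look and compute and a shell command to move; the robot and the scene stay as the last step left them, time stands still between calls to the robot, and variables do not carry over. Pictures are saved under pics/ and viewed, at most 10 in all, crops included, and the job is handed in when it is done.

```bash
mkdir -p pics; cat > h.py <<'E'
import numpy as np, cv2
from bench import arm
from scipy.spatial.transform import Rotation as R
E
python3 - <<'E'
from h import *
s=arm.read_state(); print({k:np.round(v,3).tolist() for k,v in s.items()}, arm.tcp_to_grasp)
ims=[]
for c in ["scene","side"]:
    d=arm.camera(c); np.savez(f"{c}0.npz",**d); cv2.imwrite(f"pics/{c}0.png",cv2.resize(d["frame"][:,:,::-1],(800,600)))
    print(c,d["mtx"].round(1).tolist(),d["pose"].round(3).tolist(),d.keys())
    for l in ["tilt_rack","cradle","plunger_knob","wood_rack","tube_task","tube_long","free_bore_mouth"]:
        print(l,[(np.round(x["bbox"]).tolist(),round(x["confidence"],2)) for x in arm.search_frame(c,l)][:4])
E
```

```text
{'clock': 0.0, 'q': [1.139, 0.314, 0.045, 1.304, -0.0, 1.431], 'joint_velocities': [0.001, -0.0, 0.001, -0.0, -0.002, -0.002], 'joint_torque': [0.0, -48.063, 29.853, 0.019, 0.0, -0.0], 'position': [0.165, 0.55, 0.208], 'orientation': [0.145, 0.989, -0.001, -0.0], 'wrist_force': [0.176, -0.319, 0.034], 'torque': [0.036, -0.006, -0.0], 'gripper_force': 0.0, 'opening': 0.085} -0.0187
scene [[489.3, 0.0, 260.9], [0.0, 489.3, 191.7], [0.0, 0.0, 1.0]] [[0.672, 0.35, -0.653, -0.277], [-0.741, 0.299, -0.602, -0.753], [-0.016, 0.888, 0.46, 0.719], [0.0, 0.0, 0.0, 1.0]] dict_keys(['frame', 'mtx', 'pose'])
tilt_rack [([204.0, 142.0, 318.0, 279.0], 0.56)]
cradle [([226.0, 143.0, 297.0, 256.0], 0.68), ([283.0, 140.0, 294.0, 157.0], 0.57)]
plunger_knob []
wood_rack [([320.0, 248.0, 371.0, 304.0], 0.85)]
tube_task [([344.0, 226.0, 358.0, 293.0], 0.97), ([356.0, 203.0, 368.0, 258.0], 0.84), ([369.0, 217.0, 386.0, 275.0], 0.65)]
tube_long [([327.0, 209.0, 337.0, 275.0], 0.72)]
free_bore_mouth [([227.0, 143.0, 297.0, 256.0], 0.92), ([282.0, 138.0, 290.0, 156.0], 0.22)]
side [[362.6, 0.0, 254.1], [0.0, 362.6, 189.2], [0.0, 0.0, 1.0]] [[-0.994, 0.057, -0.092, 0.435], [-0.108, -0.425, 0.899, 0.98], [0.012, 0.903, 0.429, 0.63], [0.0, 0.0, 0.0, 1.0]] dict_keys(['frame', 'mtx', 'pose'])
tilt_rack [([221.0, 153.0, 306.0, 248.0], 0.68)]
cradle [([227.0, 153.0, 297.0, 234.0], 0.57)]
plunger_knob []
wood_rack [([257.0, 173.0, 279.0, 206.0], 0.73)]
tube_task []
tube_long [([265.0, 152.0, 270.0, 184.0], 0.4)]
free_bore_mouth [([221.0, 153.0, 297.0, 229.0], 0.58), ([255.0, 173.0, 281.0, 205.0], 0.33)]
```

View pics/scene0.png

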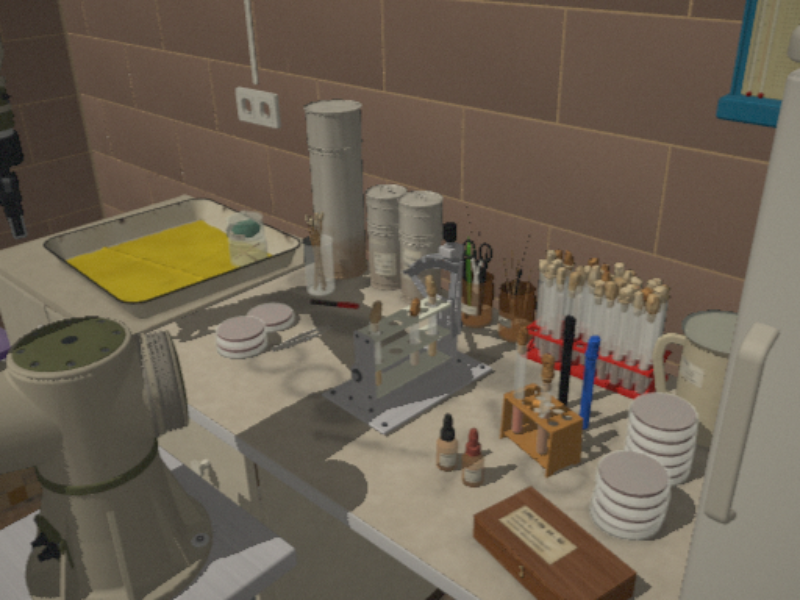

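View pics/side0.png

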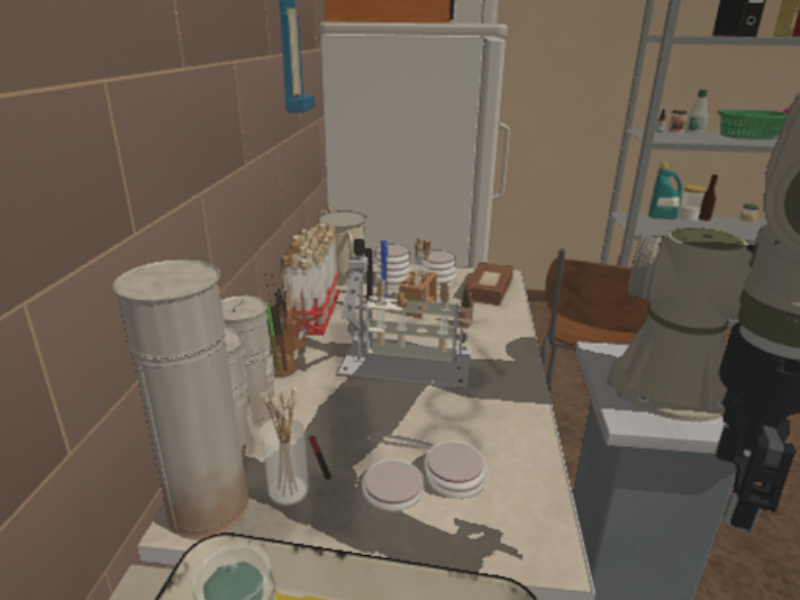

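The scene view shows the tilt rack at about (415,350) with its black knob at (450,232). The wooden rack is at (541,430), with tubes at (522,340) and (546,380). Look-alikes are the black (568,360) and blue (590,380) ones, and the crowd in the red rack at (600,310). The side view shows the knob at (360,247). I'm choosing the tube at (546,380), which is shorter and bushier, and will check it in a close crop.

```bash
python3 - <<'E'
import numpy as np,cv2
a=np.load("scene0.npz")["frame"][:,:,::-1]; b=np.load("side0.npz")["frame"][:,:,::-1]
A=cv2.resize(a[135:285,200:320],None,fx=4,fy=4,interpolation=2)   #480x600
B=cv2.resize(a[200:305,318:390],None,fx=4,fy=4,interpolation=2)[:300] #288 wide 
B=cv2.resize(a[200:308,316:392],(316,300*316//316))
C=cv2.resize(b[148:252,218:308],(316,300))
cv2.imwrite("pics/crop0.png",np.hstack([A,np.vstack([B,C])]))
print(A.shape)
E
```

```text
(600, 480, 3)
```

View pics/crop0.png

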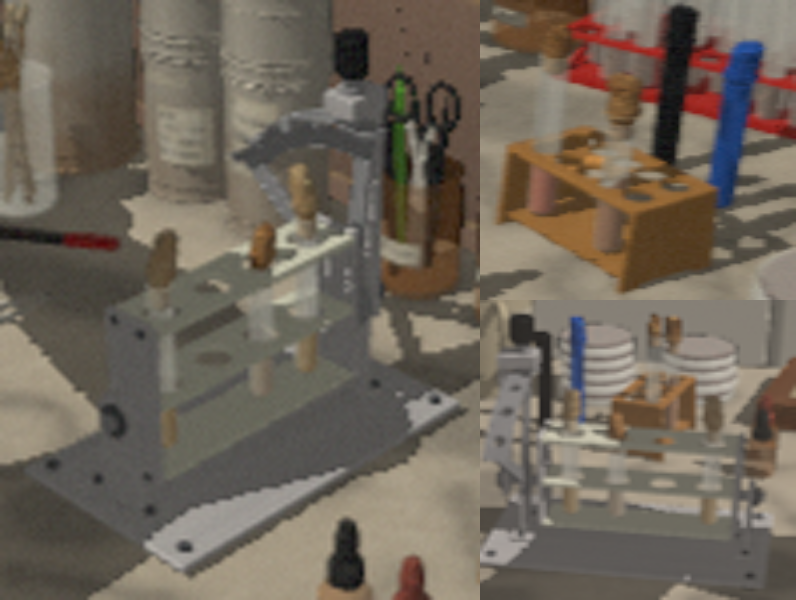

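The crop confirms it. The task tube, short with a bushy plug, has its top at scene px (351,227). The long tube's top is at (334,205). The knob is at (288,149) and the free bore mouth at (253.5,207). Next I'll fit the poses.

```bash
cat >> h.py <<'E'
def proj(d,P):
    P=np.atleast_2d(P); T=np.linalg.inv(d["pose"]); c=P@T[:3,:3].T+T[:3,3]; K=d["mtx"]
    return np.c_[K[0,2]-K[0,0]*c[:,0]/c[:,2], K[1,2]+K[1,1]*c[:,1]/c[:,2]]
def ray(d,u,v):
    K=d["mtx"]; r=d["pose"][:3,:3]@[(u-K[0,2])/K[0,0],-(v-K[1,2])/K[1,1],-1]; return d["pose"][:3,3],r
def atz(d,u,v,z):
    o,r=ray(d,u,v); return o+r*(z-o[2])/r[2]
E
python3 - <<'E'
from h import *
from scipy.optimize import least_squares
S=dict(np.load("scene0.npz"));D=dict(np.load("side0.npz"))
L=np.array([[0,.105,.249],[0,-.021,.134],[-.075,-.128,.008],[.075,-.128,.008],[.075,.128,.008]])
sp=np.array([[287.75,148.75],[253.5,206.75],[206.75,251.25],[246.25,278.25],[316.25,236.75]])
dp=np.array([[230,158.4],[270.7,195.8]])
def W(p,L): return R.from_euler("z",p[2]).apply(L)+[p[0],p[1],0]
f=lambda p: np.r_[(proj(S,W(p,L))-sp).ravel(),(proj(D,W(p,L[:2]))-dp).ravel()]
r=least_squares(f,[.6,.1,0],loss="soft_l1"); print("rack",r.x, np.degrees(r.x[2]), r.fun.reshape(-1,2).round(1).tolist())
print(W(r.x,L).round(4).tolist())
t=atz(S,350.9,227.4,.176); l=atz(S,334.3,205.4,.197)
print("tube",t,"long",l,np.linalg.norm(t-l), proj(D,[t,l]).round(1).tolist())
for n in ["tube_task","tube_long","wood_rack"]:
    pass
E
```

```text
rack [ 0.5087175  -0.02658344 -1.61549967] -92.5613131362219 [[1.3, -0.9], [0.9, -1.2], [-1.9, 2.7], [-0.7, 0.9], [-1.5, -0.4], [-0.3, -1.3], [-0.5, -1.1]]
[[0.6136, -0.0313, 0.249], [0.4877, -0.0256, 0.134], [0.3842, 0.0541, 0.008], [0.3775, -0.0958, 0.008], [0.6332, -0.1072, 0.008]]
tube [ 0.49566378 -0.29646668  0.176     ] long [ 0.51987853 -0.23637701  0.197     ] 0.06810376183498076 [[273.4, 152.5], [265.7, 152.2]]
```

```bash
cat >> h.py <<'E'
YAW=-1.6155; O=np.array([.5087,-.0266,0.])
def rackR(th=0): return R.from_euler("z",YAW)*R.from_euler("y",-th)   # cradle frame
def rackP(p,th=0): # p in cradle frame relative to pivot (x,y,z)
    return rackR(th).apply(p)+O+[0,0,.072]
def knobTool(th=0): # tool: z=-radial, y=rack y, x = y cross z = -rack x
    M=rackR(th).as_matrix(); return R.from_matrix(np.c_[-M[:,0],M[:,1],-M[:,2]])
def rows(p,Rt,grasp=False,base=None):
    """row from the current pose to TCP p (or grasp point p), orientation Rt"""
    if grasp: p=np.asarray(p)-Rt.apply([0,0,arm.tcp_to_grasp])
    s=arm.read_state(); p0,R0=(s["position"],R.from_quat(s["orientation"])) if base is None else base
    d=R0.inv().apply(np.asarray(p)-p0)*100; v=np.degrees((R0.inv()*Rt).as_rotvec())
    print("tcp",np.round(p,4),"row",d.round(2),v.round(1),"n>=",max(np.linalg.norm(d)/6.25,np.linalg.norm(v)/10.7).round(1))
E
python3 - <<'E'
from h import *
rows([.55,-.03,.38],knobTool())
rows([.165,.551,.38],R.from_quat(arm.read_state()["orientation"]))
E
```

```text
tcp [ 0.55 -0.03  0.38] row [-53.53 -44.56 -17.1 ] [ 0.  -0.  75.8] n>= 11.5
tcp [0.165 0.551 0.38 ] row [ 5.000e-02  1.000e-02 -1.709e+01] [0. 0. 0.] n>= 2.7
```

```bash
python3 -m creep '0 0 -12 0 0 0 60; -5 -4 -17 0 0 8 60; -53.5 -44.6 -17 0 0 75.8 60; -53.5 -44.6 -17 0 0 75.8 60; -53.5 -44.6 -17 0 0 75.8 60; -53.5 -44.6 -17 0 0 75.8 60; -53.5 -44.6 -17 0 0 75.8 60; -53.5 -44.6 -17 0 0 75.8 60; -53.5 -44.6 -17 0 0 75.8 60; -53.5 -44.6 -17 0 0 75.8 60; -53.5 -44.6 -17 0 0 75.8 60; -53.5 -44.6 -17 0 0 75.8 60' 40
python3 - <<'E'
from h import *
s=arm.read_state(); print(s["position"],s["q"].round(2) if hasattr(s["q"],"round") else s["q"])
E
```

```text
clock: 2.3
position: [0.5275, 0.0024, 0.3761]
orientation: [0.723, 0.691, 0.0, 0.0]
wrist_force: [1.0, 1.2, 1.2]
opening: 0.0511
gripper_force: 0.0
[0.52745451 0.00242523 0.37609634] [-0.15  0.23  0.35  1.68  0.    1.47]
```

```bash
python3 - <<'E'
from h import *
d=arm.camera("wrist"); np.savez("w1.npz",**d); cv2.imwrite("pics/w1.png",cv2.resize(d["frame"][:,:,::-1],(800,600)))
s=arm.read_state(); print(s["position"],d["mtx"].round(1).tolist(),d["pose"].round(4).tolist())
for l in ["plunger_knob","cradle","tube_task","tube_long","free_bore_mouth"]:
    print(l,[(np.round(x["bbox"]).tolist(),round(x["confidence"],2)) for x in arm.search_frame("wrist",l)][:4])
E
```

```text
[ 0.53139973 -0.00379945  0.37444008] [[297.3, 0.0, 253.8], [0.0, 297.3, 188.9], [0.0, 0.0, 1.0]] [[0.9989, 0.0444, 0.0129, 0.5296], [-0.0462, 0.9573, 0.2853, 0.076], [0.0003, -0.2856, 0.9583, 0.5419], [0.0, 0.0, 0.0, 1.0]]
plunger_knob [([327.0, 189.0, 347.0, 215.0], 0.59)]
cradle [([176.0, 146.0, 351.0, 211.0], 0.65)]
tube_task [([290.0, 281.0, 307.0, 324.0], 0.74), ([241.0, 293.0, 250.0, 325.0], 0.73)]
tube_long [([249.0, 276.0, 258.0, 324.0], 0.63)]
free_bore_mouth [([175.0, 144.0, 351.0, 213.0], 0.72)]
```

View pics/w1.png

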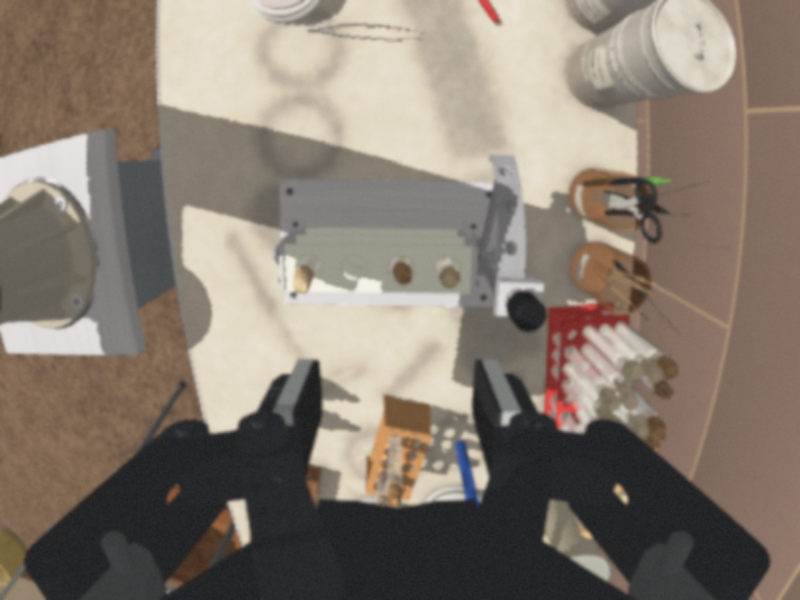

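The wrist view shows the knob at (526,311)/800-scale, the free bore mouth at (352,272), the two near base corners at (280,181) and (281,305), and the wooden rack at (400,450). I'll refit with these.

```bash
cat >> h.py <<'E'
def projw(d,P):
    P=np.atleast_2d(P); T=np.linalg.inv(d["pose"]); c=P@T[:3,:3].T+T[:3,3]; x,y,z=c[:,0],-c[:,1],-c[:,2]
    h=np.hypot(x,y); k=np.arctan2(h,z)/h; K=d["mtx"]; return np.c_[K[0,2]+K[0,0]*x*k,K[1,2]+K[1,1]*y*k]
def watz(d,u,v,z):
    K=d["mtx"]; a=np.array([u-K[0,2],v-K[1,2]])/K[0,0]; t=np.linalg.norm(a); b=a/t*np.sin(t)
    r=d["pose"][:3,:3]@[b[0],-b[1],-np.cos(t)]; o=d["pose"][:3,3]; return o+r*(z-o[2])/r[2]
E
python3 - <<'E'
from h import *
from scipy.optimize import least_squares
S=dict(np.load("scene0.npz"));D=dict(np.load("side0.npz"));w=dict(np.load("w1.npz"))
L=np.array([[0,.105,.249],[0,-.021,.134],[-.075,-.128,.008],[.075,-.128,.008],[.075,.128,.008]])
sp=np.array([[287.75,148.75],[253.5,206.75],[206.75,251.25],[246.25,278.25],[316.25,236.75]])
dp=np.array([[230,158.4],[270.7,195.8]])
wp=np.array([[526,311],[352,272],[280,181],[281,305]])/1.5625
def W(p,L): return R.from_euler("z",p[2]).apply(L)+[p[0],p[1],0]
f=lambda p: np.r_[(proj(S,W(p,L))-sp).ravel(),(proj(D,W(p,L[:2]))-dp).ravel(),2*(projw(w,W(p,L[:4]))-wp).ravel()]
r=least_squares(f,[.5,0,-1.6],loss="soft_l1"); print("rack",r.x, np.degrees(r.x[2]), r.fun.reshape(-1,2).round(1).tolist())
print(W(r.x,L).round(4).tolist())
print("wrist only knob",watz(w,*wp[0],.249),"mouth",watz(w,*wp[1],.134),watz(w,*wp[2],.008),watz(w,*wp[3],.008))
# tubes in wrist: need top pixels
print(projw(w,[[.4957,-.2965,.176],[.5199,-.2364,.197]])*1.5625)
E
```

```text
rack [ 0.50901845 -0.02142538 -1.62598038] -93.16181323712125 [[0.1, -1.3], [-0.6, -1.9], [-3.3, 1.6], [-2.8, -0.1], [-2.8, -0.9], [-0.6, -0.9], [-0.7, -0.4], [0.7, 1.0], [4.4, -2.3], [-8.5, 1.9], [-2.5, 0.2]]
[[0.6139, -0.0272, 0.249], [0.4881, -0.0203, 0.134], [0.3854, 0.0605, 0.008], [0.3771, -0.0893, 0.008], [0.6327, -0.1034, 0.008]]
wrist only knob [ 0.61346966 -0.02665021  0.249     ] mouth [ 0.4848162  -0.02178167  0.134     ] [0.39354498 0.06150957 0.008     ] [ 0.37959077 -0.08911018  0.008     ]
[[380.97621475 530.18145458]
 [401.30766825 502.50305602]]
```

```bash
sed -i 's/^YAW=.*/YAW=-1.620; O=np.array([.5085,-.0215,0.])/' h.py; python3 - <<'E'
from h import *
print(rackP([0,.105,.177]))
rows(np.array([.6136,-.027,.315]),knobTool(),grasp=True,base=([.55,-.03,.38],R.from_euler("z",.0)*R.from_quat([.7228,.691,0,0])))
rows(np.array([.6136,-.027,.315]),knobTool(),grasp=True)
E
```

```text
[ 0.61337292 -0.0266643   0.249     ]
tcp [ 0.6136 -0.027   0.2963] row [0.59 6.34 8.37] [0.  0.  0.2] n>= 1.7
tcp [ 0.6136 -0.027   0.2963] row [-2.82  8.89  7.94] [-0.  -0.   0.3] n>= 2.0
```

```bash
python3 -m creep '0.6 6.3 6 0 0 0 60; 0.6 6.3 6 0 0 0 60; 0.6 6.3 6 0 0 0 60;0.6 6.3 6 0 0 0 60'
python3 - <<'E'
from h import *
d=arm.camera("wrist"); np.savez("w2.npz",**d); cv2.imwrite("pics/w2.png",cv2.resize(d["frame"][:,:,::-1],(800,600)))
rows(np.array([.6136,-.027,.249]),knobTool(),grasp=True)
for l in ["plunger_knob"]:
  for x in arm.search_frame("wrist",l): print(np.array(x["bbox"])*1.5625,x["confidence"])
print(projw(d,[[.6136,-.027,.263],[.6136,-.027,.249]])*1.5625)
E
```

```text
clock: 3.1
position: [0.5891, 0.0083, 0.3171]
orientation: [0.722, 0.692, 0.0, 0.0]
wrist_force: [0.2, -0.9, -0.1]
opening: 0.0512
gripper_force: 0.0
tcp [ 0.6136 -0.027   0.2303] row [-3.4   2.57  8.73] [0.1 0.  0.3] n>= 1.6
[422.96875 337.03125 467.96875 387.96875] 0.73
[[448.33408074 371.80401636]
 [445.74202809 360.76285571]]
```

View pics/w2.png

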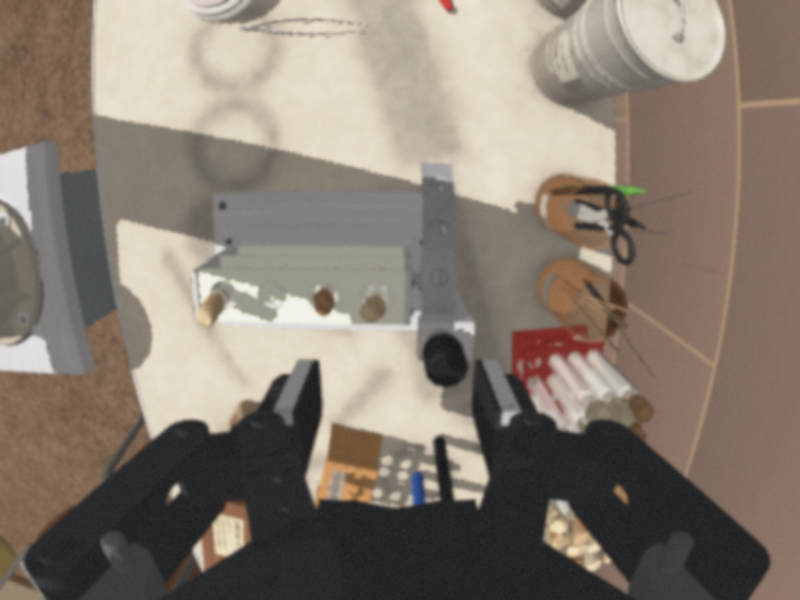

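The wrist view shows the knob at about (445,362), against a prediction of (446,361), so the fit holds. I'll descend and grip.

```bash
python3 -m creep '-3.4 2.6 2 0 0 0 60; -3.4 2.6 2 0 0 0.3 60; -3.4 2.6 5 0 0 0.3 60; -3.4 2.6 8.5 0 0 0.3 60; -3.4 2.6 8.5 0 0 0.3 60; -3.4 2.6 8.5 0 0 0.3 60; -3.4 2.6 8.5 0 0 0.3 60; -3.4 2.6 8.5 0 0 0.3 10; -3.4 2.6 8.5 0 0 0.3 10; -3.4 2.6 8.5 0 0 0.3 10; -3.4 2.6 8.5 0 0 0.3 10; -3.4 2.6 8.5 0 0 0.3 10' 60
```

```text
clock: 4.7
position: [0.6139, -0.0275, 0.232]
orientation: [0.724, 0.689, 0.0, 0.0]
wrist_force: [-3.0, 0.3, 5.9]
opening: 0.0202
gripper_force: 58.5
```

```bash
python3 -m creep '0 0 -0.7 0 0 0 10; 0 0 -1.4 0 0 0 10; 0 0 -1.4 0 0 0 10; 0 0 -1.4 0 0 0 10' 70
python3 - <<'E'
from h import *
d=arm.camera("scene"); w=arm.camera("wrist")
A=cv2.resize(d["frame"][100:250,220:370,::-1],(400,400),interpolation=2);B=cv2.resize(w["frame"][150:384,130:364,::-1],(400,400),interpolation=2)
cv2.imwrite("pics/p1.png",np.hstack([A,B]))
E
```

```text
clock: 5.2
position: [0.6137, -0.0275, 0.2434]
orientation: [0.724, 0.689, -0.001, -0.001]
wrist_force: [-0.2, -0.6, -9.8]
opening: 0.0196
gripper_force: 68.8
```

View pics/p1.png

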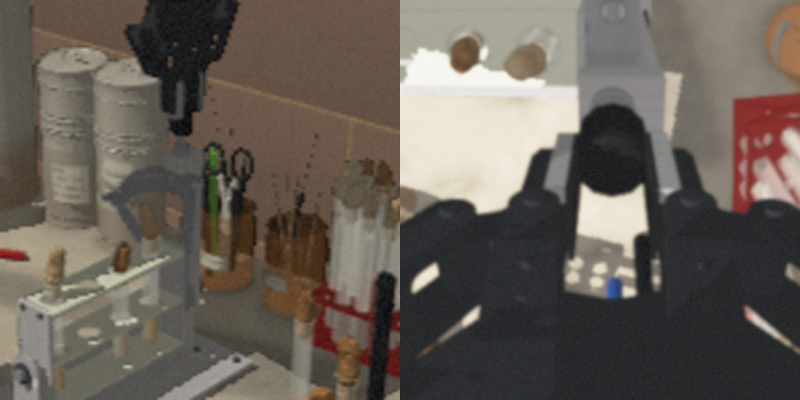

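```bash
python3 -m creep '0 0 -0.3 0 0 0 10; 0 0 -0.3 0 0 0 10; 1.54 0 -0.23 0 -5 0 10; 3.07 0 -0.03 0 -10 0 10; 4.58 0 0.3 0 -15 0 10; 6.05 0 0.77 0 -20 0 10; 7.48 0 1.36 0 -25 0 10; 8.27 0 1.7 0 -27.8 0 10; 8.85 0 2.07 0 -30 0 10; 8.85 0 2.07 0 -30 0 10; 8.85 0 2.07 0 -30 0 10; 8.85 0 2.07 0 -30 0 10'
cat > ang.py <<'E'
from h import *
s=arm.read_state(); p=s["position"]; Rt=R.from_quat(s["orientation"])
k=p+Rt.apply([0,0,arm.tcp_to_grasp]); rel=k-np.array([0,-.0272,.072])
rad=-Rt.apply([0,0,1]); print("tool tilt",np.degrees(np.arctan2(rad[1],rad[2])).round(2),"pos angle",np.degrees(np.arctan2(rel[1],rel[2])).round(2),"radius",np.hypot(rel[1],rel[2]).round(4),"x",k[0].round(4), "f along pull",(s["wrist_force"]@rad).round(2),"tang",(s["wrist_force"]@np.cross([-1,0,0],rad)).round(2),s["opening"])
E
python3 ang.py
```

```text
clock: 6.8
position: [0.619, 0.0604, 0.2243]
orientation: [0.7, 0.666, -0.187, 0.178]
wrist_force: [0.5, -3.9, -11.4]
opening: 0.0196
gripper_force: 69.0
tool tilt 29.9 pos angle 29.91 radius 0.1944 x 0.6195 f along pull -11.79 tang 2.29 0.019572094136153673
```

```bash
python3 -m creep '0 0 0.4 0 0 0 10; 0 0 0.8 0 0 0 10; 0 0 0.8 0 0 0 10; 0 0 0.8 0 0 0 10'; python3 ang.py; python3 -m creep '0 0 0.2 0 0 0 10; 0 0 0.4 0 0 0 10; 0 0 0.4 0 0 0 10; 0 0 0.4 0 0 0 10'; python3 ang.py
```

```text
clock: 7.3
position: [0.6188, 0.0566, 0.2177]
orientation: [0.7, 0.666, -0.187, 0.179]
wrist_force: [1.3, -4.7, -6.5]
opening: 0.0196
gripper_force: 69.5
tool tilt 29.99 pos angle 29.93 radius 0.1868 x 0.6192 f along pull -7.93 tang -0.84 0.01957557092525508
clock: 7.8
position: [0.6187, 0.055, 0.2138]
orientation: [0.7, 0.666, -0.187, 0.179]
wrist_force: [2.6, -3.3, -4.5]
opening: 0.0198
gripper_force: 69.7
tool tilt 29.96 pos angle 30.07 radius 0.1826 x 0.6191 f along pull -5.47 tang -0.6 0.01981004208274825
```

The pin is inside the hole, with the draw at about 4 mm, well under the 10 mm that the rim would give. I'll let it go home, release, and back off along the pull.

```bash
python3 -m creep '0 0 0.2 0 0 0 10; 0 0 0.4 0 0 0 10; 0 0 0.45 0 0 0 10; 0 0 0.45 0 0 0 10'; python3 ang.py; python3 -m creep '0 0 0 0 0 0 60; 0 0 0 0 0 0 60; 0 0 0 0 0 0 60; 0 0 0 0 0 0 60;0 0 -3 0 0 0 60; 0 0 -8 0 0 0 60; 0 0 -12 0 0 0 60; 0 0 -15 0 0 0 60; 0 0 -15 0 0 0 60'
python3 - <<'E'
from h import *
d=arm.camera("scene"); w=arm.camera("wrist"); e=arm.camera("side")
np.savez("w3.npz",**w);np.savez("s3.npz",**d);np.savez("d3.npz",**e)
A=cv2.resize(d["frame"][135:285,200:320,::-1],(320,400),interpolation=2);B=cv2.resize(w["frame"][:,:,::-1],(480,400),interpolation=2)
cv2.imwrite("pics/p3.png",np.hstack([A,B]))
L=np.radians(30)
for c,q,P in (("scene",d,proj),("side",e,proj),("wrist",w,projw)):
    print(c,"knob home pred",P(q,rackP([0,.105,.177],L)).round(1),"rim rest pred",P(q,rackP([0,.105,.187],L)).round(1), [(np.round(x["bbox"],1).tolist(),round(x["confidence"],2)) for x in arm.search_frame(c,"plunger_knob")][:2], "mouth",P(q,rackP([0,-.021,.062],L)).round(1))
    for l in ["tube_task","tube_long"]: print(l,[(np.round(x["bbox"]).tolist(),round(x["confidence"],2)) for x in arm.search_frame(c,l)][:4])
E
```

```text
clock: 8.3
position: [0.6187, 0.0533, 0.2108]
orientation: [0.7, 0.666, -0.186, 0.179]
wrist_force: [1.4, 2.1, 3.9]
opening: 0.0197
gripper_force: 71.0
tool tilt 29.93 pos angle 30.1 radius 0.1791 x 0.6191 f along pull 4.42 tang -0.1 0.019676608024169692
clock: 9.43
position: [0.6228, 0.1288, 0.341]
orientation: [0.7, 0.666, -0.186, 0.179]
wrist_force: [0.5, 0.2, 0.1]
opening: 0.0513
gripper_force: 0.0
scene knob home pred [[262.9 147.2]] rim rest pred [[261.5 143.6]] [([255.7, 143.1, 267.9, 153.7], 0.66)] mouth [[244.3 203.7]]
tube_task [([359.0, 201.0, 370.0, 257.0], 0.9), ([341.0, 225.0, 354.0, 291.0], 0.73), ([371.0, 217.0, 386.0, 273.0], 0.61)]
tube_long [([328.0, 210.0, 338.0, 278.0], 0.93)]
side knob home pred [[222.8 176.4]] rim rest pred [[222.3 174.3]] [([218.3, 172.7, 230.1, 181.9], 0.44)] mouth [[268.9 202.4]]
tube_task [([243.0, 156.0, 248.0, 194.0], 0.73), ([272.0, 160.0, 277.0, 191.0], 0.57), ([234.0, 159.0, 240.0, 195.0], 0.53)]
tube_long [([265.0, 152.0, 274.0, 184.0], 0.43)]
wrist knob home pred [[253.5 174.6]] rim rest pred [[253.5 177. ]] [([241.8, 163.6, 264.4, 190.8], 0.91), ([121.3, 132.1, 273.4, 188.4], 0.49)] mouth [[166.7 156.2]]
tube_task [([260.0, 204.0, 272.0, 269.0], 0.89), ([249.0, 217.0, 261.0, 279.0], 0.66)]
tube_long [([204.0, 226.0, 216.0, 279.0], 0.61)]
```

View pics/p3.png

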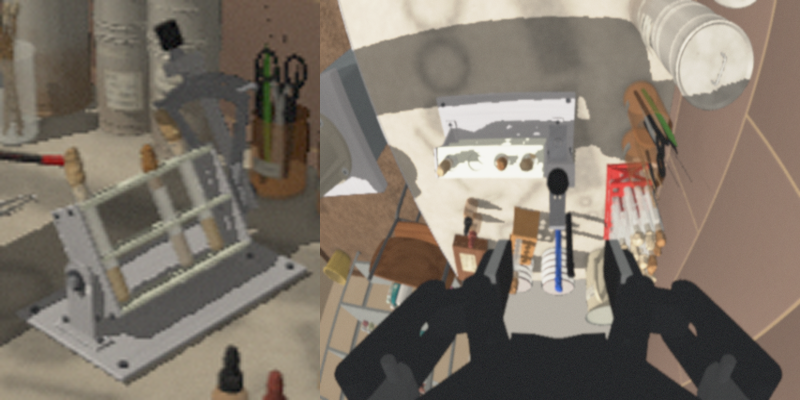

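The pin is home: the grasp radius is 0.1791 against 0.1787 at the start, and the knob at scene (262,148) matches the home prediction (262.9,147.2). Next, the tube.

```bash
python3 - <<'E'
from h import *
S=dict(np.load("s3.npz"));
for u,v in ((378,273),(363,257)): print("blue/black foot",atz(S,u,v,0))
rows([.497,-.25,.31],knobTool())
E
```

```text
blue/black foot [ 0.61146127 -0.31222753  0.        ]
blue/black foot [ 0.64520574 -0.24973867  0.        ]
tcp [ 0.497 -0.25   0.31 ] row [-31.7  -10.6   21.71] [-0. 30. -0.] n>= 6.4
```

```bash
python3 -m creep '-5 -2 2 0 6 0 60; -31.7 -10.6 21.7 0 30 0 60; -31.7 -10.6 21.7 0 30 0 60; -31.7 -10.6 21.7 0 30 0 60; -31.7 -10.6 21.7 0 30 0 60; -31.7 -10.6 21.7 0 30 0 60; -31.7 -10.6 21.7 0 30 0 60; -31.7 -10.6 21.7 0 30 0 60; -31.7 -10.6 21.7 0 30 0 60; -31.7 -10.6 21.7 0 30 0 60; -31.7 -10.6 21.7 0 30 0 60'
python3 - <<'E'
from h import *
w=arm.camera("wrist"); np.savez("w4.npz",**w)
cv2.imwrite("pics/w4.png",cv2.resize(w["frame"][:,:,::-1],(800,600)))
for l in ["tube_task","tube_long","wood_rack"]: print(l,[((np.array(x["bbox"])*1.5625).round().tolist(),round(x["confidence"],2)) for x in arm.search_frame("wrist",l)][:4])
print("pred",projw(w,[[.4957,-.2965,.176],[.5199,-.2364,.197]])*1.5625)
E
```

```text
clock: 11.4
position: [0.4977, -0.2487, 0.3103]
orientation: [0.724, 0.69, 0.0, 0.0]
wrist_force: [0.9, 0.3, -0.5]
opening: 0.0511
gripper_force: 0.0
tube_task [([487.0, 270.0, 549.0, 346.0], 0.77), ([513.0, 222.0, 590.0, 270.0], 0.63), ([388.0, 269.0, 416.0, 346.0], 0.56)]
tube_long []
wood_rack [([371.0, 207.0, 465.0, 344.0], 0.64)]
pred [[398.83005769 338.95759733]
 [433.59364837 259.1409304 ]]
```

View pics/w4.png

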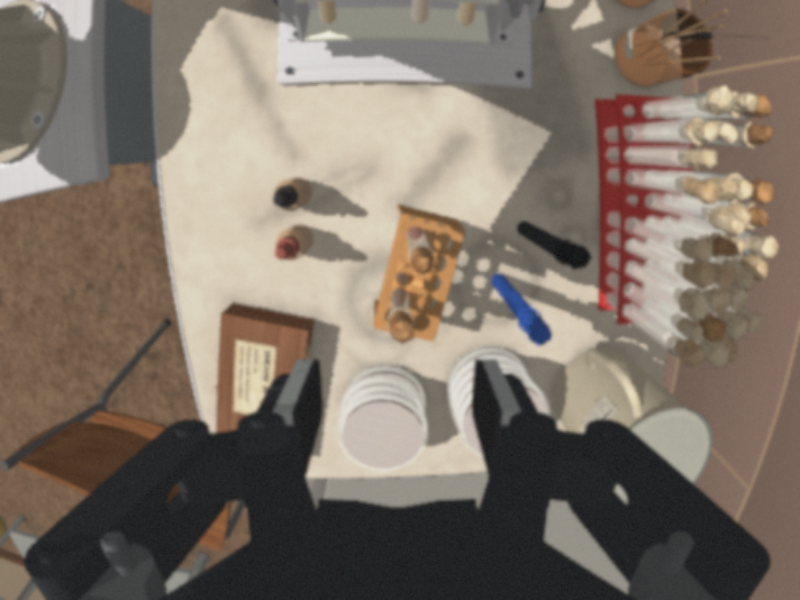

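The wrist view shows the task plug's top at about (402,327), the long plug's top at (422,260), and the blue and black look-alikes at (530,315) and (560,245). The petri stack at (383,420) is lower.

```bash
python3 - <<'E'
from h import *
w=dict(np.load("w4.npz"))
t=watz(w,402/1.5625,326/1.5625,.176); l=watz(w,422/1.5625,258/1.5625,.197); print(t,l,np.linalg.norm((t-l)[:2]))
S=dict(np.load("scene0.npz"));D=dict(np.load("side0.npz"))
print(proj(S,[t,l]),proj(D,[t,l]))
rows([*t[:2],.156],knobTool(),grasp=True)
E
```

```text
[ 0.49833966 -0.28698243  0.176     ] [ 0.5127809  -0.23535618  0.197     ] 0.05360801599752688
[[347.78550428 225.36231054]
 [332.04448559 206.4515861 ]] [[272.49476515 153.2785321 ]
 [267.71943539 152.37701294]]
tcp [ 0.4983 -0.287   0.1373] row [-3.76  0.27 17.29] [ 0.  -0.   0.1] n>= 2.8
```

```bash
python3 -m creep '-4.1 0.1 5 0 0 0 60; -4.1 0.1 10.5 0 0 0 60; -4.1 0.1 10.5 0 0 0 60; -4.1 0.1 10.5 0 0 0 60'
python3 - <<'E'
from h import *
w=arm.camera("wrist"); np.savez("w5.npz",**w)
cv2.imwrite("pics/w5.png",cv2.resize(w["frame"][150:330,180:420,::-1],(800,600),interpolation=2))
for l in ["tube_task","tube_long"]: print(l,[(np.array(x["bbox"]).round().tolist(),round(x["confidence"],2)) for x in arm.search_frame("wrist",l)][:4])
s=arm.read_state();print(s["position"])
for y in (-.284,-.287,-.290,-.293): print("pred",y,((projw(w,[[.498,y,.176]])-[180,150])*3.333).round())
E
```

```text
clock: 12.1
position: [0.4972, -0.2913, 0.2074]
orientation: [0.724, 0.69, 0.0, 0.001]
wrist_force: [-0.3, 0.8, 0.0]
opening: 0.0511
gripper_force: 0.0
tube_task [([349.0, 120.0, 428.0, 151.0], 0.96), ([326.0, 161.0, 396.0, 222.0], 0.89), ([245.0, 157.0, 270.0, 224.0], 0.63)]
tube_long [([257.0, 118.0, 285.0, 151.0], 0.63), ([246.0, 158.0, 268.0, 222.0], 0.35)]
[ 0.49821228 -0.29188354  0.208565  ]
pred -0.284 [[253. 163.]]
pred -0.287 [[254. 177.]]
pred -0.29 [[255. 190.]]
pred -0.293 [[255. 203.]]
```

View pics/w5.png

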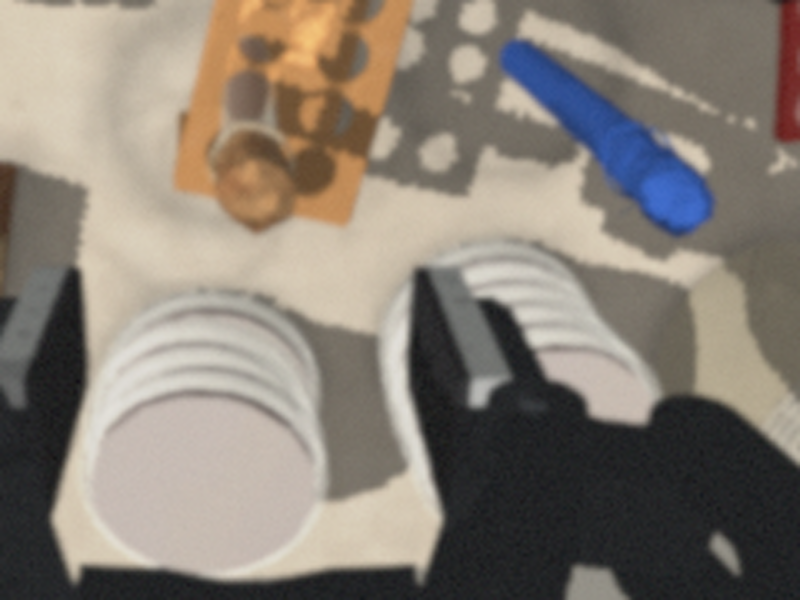

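```bash
python3 -m creep '0.15 0 3.5 0 0 0 60; 0.15 0 7.3 0 0 0 60; 0.15 0 7.3 0 0 0 60; 0.15 0 7.3 0 0 0 60; 0.15 0 7.3 0 0 0 5; 0.15 0 7.3 0 0 0 5; 0.15 0 7.3 0 0 0 5; 0.15 0 7.3 0 0 0 5; 0.15 0 7.3 0 0 0 5; 0.15 0 7.3 0 0 0 5' 30
python3 -m creep '0 0 0 0 0 0 5; 0 0 -3 0 0 0 5; 0 0 -8 0 0 0 5; 0 0 -13 0 0 0 5; 0 0 -18 0 0 0 5; 0 0 -20 0 0 0 5; 0 0 -20 0 0 0 5; 0 0 -20 0 0 0 5'
```

```text
clock: 13.5
position: [0.4972, -0.29, 0.1338]
orientation: [0.724, 0.689, 0.0, 0.002]
wrist_force: [-0.0, -0.1, 6.7]
opening: 0.0164
gripper_force: 29.3
clock: 14.5
position: [0.496, -0.2891, 0.3307]
orientation: [0.724, 0.689, -0.0, -0.001]
wrist_force: [0.6, -0.1, -1.2]
opening: 0.0156
gripper_force: 30.0
```

```bash
cat >> h.py <<'E'
def placeTool(th=np.radians(30)): # y = cradle -x, x=toward robot
    M=rackR(th).as_matrix(); return R.from_matrix(np.c_[-M[:,1],-M[:,0],-M[:,2]])
E
python3 - <<'E'
from h import *
print(arm.read_state()["q"])
rows(rackP([0,-.021,.2425],np.radians(30)),placeTool(),grasp=True)
E
```

```text
[-6.67574062e-01  3.17144176e-01  3.47259385e-01  1.60277842e+00
  1.00427127e-04  9.52428161e-01]
tcp [0.493  0.0913 0.2658] row [37.97 -2.16  6.54] [ 23.5 -23.6 -87.7] n>= 8.8
```

```bash
python3 -m creep '38 -2.2 0 23.5 -23.6 -87.7 5; 38 -2.2 0 23.5 -23.6 -87.7 5; 38 -2.2 0 23.5 -23.6 -87.7 5; 38 -2.2 0 23.5 -23.6 -87.7 5; 38 -2.2 0 23.5 -23.6 -87.7 5; 38 -2.2 0 23.5 -23.6 -87.7 5; 38 -2.2 0 23.5 -23.6 -87.7 5; 38 -2.2 0 23.5 -23.6 -87.7 5; 38 -2.2 0 23.5 -23.6 -87.7 5; 38 -2.2 0 23.5 -23.6 -87.7 5; 38 -2.2 4 23.5 -23.6 -87.7 5; 38 -2.2 6.5 23.5 -23.6 -87.7 5'
python3 -m creep '0 0 0 0 0 0 5; 0 0 0 0 0 0 5'
python3 - <<'E'
from h import *
w=arm.camera("wrist"); np.savez("w6.npz",**w); d=arm.camera("scene");np.savez("s6.npz",**d);e=arm.camera("side");np.savez("d6.npz",**e)
rows(rackP([0,-.021,.2425],np.radians(30)),placeTool(),grasp=True)
s=arm.read_state();Rt=R.from_quat(s["orientation"]);g=s["position"]+Rt.apply([0,0,arm.tcp_to_grasp]);foot=g+Rt.apply([0,0,.1405]);m=rackP([0,-.021,.062],np.radians(30))
X={}
for n,q,P in (("scene",d,proj),("side",e,proj),("wrist",w,projw)): print(n,"foot",P(q,foot).round(1),"mouth",P(q,m).round(1))
f=proj(d,m)[0].astype(int); A=cv2.resize(d["frame"][130:230,190:310,::-1],(480,400),interpolation=2)
C=cv2.resize(e["frame"][130:230,220:300,::-1],(320,400),interpolation=2)
B=cv2.resize(w["frame"][100:300,100:400,::-1],(300,200))
cv2.imwrite("pics/p6.png",np.hstack([A,C])); cv2.imwrite("pics/w6.png",cv2.resize(w["frame"][:,:,::-1],(800,600)))
E
```

```text
clock: 16.0
position: [0.4924, 0.0908, 0.265]
orientation: [0.026, 0.966, -0.259, -0.007]
wrist_force: [0.8, 0.5, 0.2]
opening: 0.0159
gripper_force: 30.0
clock: 16.25
position: [0.4932, 0.0909, 0.2678]
orientation: [0.025, 0.966, -0.259, -0.006]
wrist_force: [-0.8, 0.2, -0.4]
opening: 0.016
gripper_force: 30.0
tcp [0.493  0.0913 0.2658] row [0.06 0.11 0.21] [-0.   0.1 -0.2] n>= 0.0
scene foot [[238.7 188. ]] mouth [[244.3 203.7]]
side foot [[268.1 194.2]] mouth [[268.9 202.4]]
wrist foot [[253.8 178.4]] mouth [[254.9 168.3]]
```

View pics/p6.png

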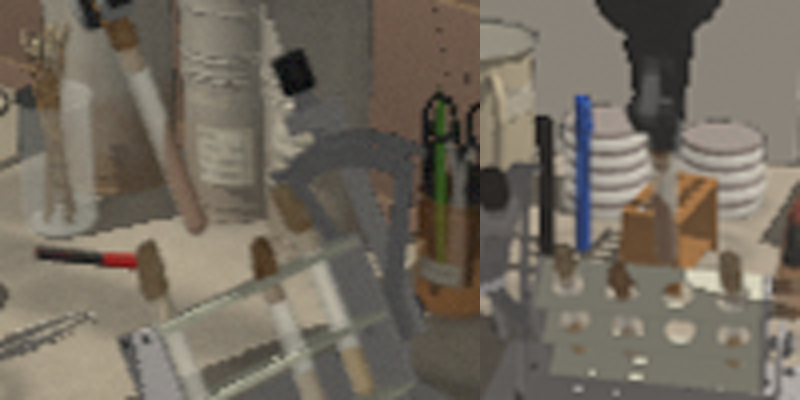

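The scene view puts the tube foot at (239,188), as predicted. The side view puts the free mouth at (269.5,202.5), against a prediction of (268.9,202.4). Lowering along the bore.

```bash
python3 -m creep '0.1 0.1 1.5 0 0 -0.2 5; 0.1 0.1 3 0 0 -0.2 5; 0.1 0.1 4 0 0 -0.2 5; 0.1 0.1 4.5 0 0 -0.2 5; 0.1 0.1 5 0 0 -0.2 5; 0.1 0.1 5 0 0 -0.2 5'
cat > dep.py <<'E'
from h import *
s=arm.read_state();Rt=R.from_quat(s["orientation"]);g=s["position"]+Rt.apply([0,0,arm.tcp_to_grasp]);foot=g+Rt.apply([0,0,.1405])
l=rackR(np.radians(30)).inv().apply(foot-O-[0,0,.072])-[0,-.021,.062]; print("foot in bore frame mm",(l*1000).round(1),"force",rackR(np.radians(30)).inv().apply(s["wrist_force"]).round(2),"torque",np.round(s["torque"],2))
E
python3 dep.py
```

```text
clock: 17.15
position: [0.4907, 0.0671, 0.2231]
orientation: [0.022, 0.966, -0.259, -0.007]
wrist_force: [-0.3, -0.1, -0.3]
opening: 0.0158
gripper_force: 30.0
foot in bore frame mm [-0.2 -1.1 -9.1] force [-0.03 -0.31 -0.35] torque [ 0.51  0.01 -0.05]
```

```bash
python3 -m creep '0 0 1 0 0 0 5; -0.05 0 2 0 0 0 5; -0.05 0 3 0 0 0 5; -0.05 0 4 0 0 0 5; -0.05 0 4 0 0 0 5'; python3 dep.py;  python3 -m creep '0 0 1 0 0 0 5; 0 0 2 0 0 0 5; 0 0 3 0 0 0 5; 0 0 4 0 0 0 5; 0 0 4.5 0 0 0 5;0 0 4.8 0 0 0 5; 0 0 4.8 0 0 0 5'; python3 dep.py
```

```text
clock: 17.77
position: [0.4898, 0.0467, 0.1879]
orientation: [0.023, 0.965, -0.259, -0.007]
wrist_force: [-0.6, 0.1, 0.5]
opening: 0.0158
gripper_force: 30.0
foot in bore frame mm [ -0.1  -1.1 -49.9] force [ 0.22 -0.61  0.49] torque [ 0.45 -0.04 -0.01]
clock: 18.65
position: [0.4891, 0.0232, 0.147]
orientation: [0.022, 0.966, -0.259, -0.006]
wrist_force: [-0.6, 0.1, 0.1]
opening: 0.016
gripper_force: 29.9
foot in bore frame mm [ -0.2  -0.5 -97. ] force [ 0.01 -0.62  0.07] torque [ 0.6   0.09 -0.09]
```

Feeling for the plate in small steps.

```bash
for i in 1 2 3 4 5; do python3 -m creep '0 0 0.1 0 0 0 5; 0 0 0.15 0 0 0 5; 0 0 0.15 0 0 0 5' >/dev/null; python3 dep.py; done
```

```text
foot in bore frame mm [ -0.2  -0.2 -98.2] force [-0.56 -0.86  0.95] torque [ 0.65  0.21 -0.14]
foot in bore frame mm [ -0.2  -0.4 -99.9] force [-0.76 -1.24  0.72] torque [ 0.63  0.21 -0.1 ]
foot in bore frame mm [  -0.3   -0.  -100.7] force [-1.24 -2.9   6.31] torque [ 0.76  0.48 -0.25]
foot in bore frame mm [  -0.4    0.4 -100.9] force [-0.53 -5.2  16.22] torque [ 0.76  0.99 -0.59]
foot in bore frame mm [  -0.5    0.8 -101. ] force [-0.14 -8.76 25.03] torque [ 0.79  1.48 -0.85]
```

The foot is on the plate, with contact at about 101 mm depth and the force rising. I'll ease off the press, release, and retreat along the bore.

```bash
python3 -m creep '0 0 -0.25 0 0 0 5; 0 0 -0.3 0 0 0 5; 0 0 -0.3 0 0 0 5'; python3 dep.py; python3 -m creep '0 0 0 0 0 0 55; 0 0 0 0 0 0 55; 0 0 0 0 0 0 55; 0 0 0 0 0 0 55; 0 0 -2 0 0 0 55; 0 0 -6 0 0 0 55; 0 0 -12 0 0 0 55; 0 0 -16 0 0 0 55; 0 0 -16 0 0 0 55; 0 0 -16 0 0 0 55'
python3 - <<'E'
from h import *
L=np.radians(30)
for n,P in (("scene",proj),("side",proj),("wrist",projw)):
    q=arm.camera(n); cv2.imwrite(f"pics/f_{n}.png",q["frame"][:,:,::-1])
    print(n,"tube top seated pred",P(q,rackP([0,-.021,.124],L)).round(1),"knob pred",P(q,rackP([0,.105,.177],L)).round(1))
    for l in ["tube_task","plunger_knob","tube_long"]: print(" ",l,[(np.round(x["bbox"]).tolist(),round(x["confidence"],2)) for x in arm.search_frame(n,l)][:5])
E
```

```text
clock: 20.9
position: [0.4894, 0.0212, 0.1437]
orientation: [0.022, 0.966, -0.259, -0.006]
wrist_force: [-2.0, 5.2, 6.7]
opening: 0.016
gripper_force: 30.9
foot in bore frame mm [-2.000e-01  1.000e-01 -1.008e+02] force [-1.06 -2.23  8.33] torque [ 0.7   0.56 -0.35]
clock: 22.15
position: [0.4928, 0.1008, 0.2809]
orientation: [0.022, 0.966, -0.259, -0.007]
wrist_force: [-1.0, -0.5, 0.4]
opening: 0.0469
gripper_force: 0.0
scene tube top seated pred [[235.2 180.9]] knob pred [[262.9 147.2]]
  tube_task [([358.0, 202.0, 370.0, 257.0], 0.96), ([373.0, 218.0, 387.0, 273.0], 0.79), ([234.0, 182.0, 261.0, 243.0], 0.55)]
  plunger_knob [([256.0, 140.0, 270.0, 166.0], 0.44)]
  tube_long [([327.0, 210.0, 339.0, 278.0], 0.78), ([200.0, 192.0, 226.0, 198.0], 0.74)]
side tube top seated pred [[268.1 190.7]] knob pred [[222.8 176.4]]
  tube_task [([243.0, 157.0, 252.0, 194.0], 0.57)]
  plunger_knob []
  tube_long []
wrist tube top seated pred [[253.5 179.4]] knob pred [[253.3 315.6]]
  tube_task [([249.0, 156.0, 269.0, 187.0], 0.78), ([97.0, 196.0, 160.0, 225.0], 0.63), ([120.0, 213.0, 183.0, 244.0], 0.58), ([241.0, 299.0, 267.0, 323.0], 0.26)]
  plunger_knob [([244.0, 304.0, 268.0, 325.0], 0.73), ([250.0, 157.0, 270.0, 187.0], 0.66)]
  tube_long [([96.0, 163.0, 150.0, 185.0], 0.92)]
```

```bash
python3 -c "
from bench import arm
print(arm.hand_in())"
```

```text
the job is handed in; nothing more can be done
None
```

The rack is pinned home in its 30-degree hole, the shorter tube is seated on the bottom plate in the free bore, and the job was handed in at about 22 s; the hand-in call gave no verdict.

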